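# Set up the whiteness meter for calibration

### The job

Get the whiteness meter ready for calibration: with the push stick from the steel tray, never with the fingers, nudge the reference tile gently along its channel under the measuring head until it is fully home against the stop, and lay the stick back flat in the tray. Turn the filter selector on top of the head to filter five, the fifth click clockwise from the long line on its dial. Leave the other things where they are.

Things in the scene. Friction and masses are not known exactly. Their poses are not given: they have to be found in the camera images.
- meter: Cream whiteness meter, 210 deep, 200 wide, 180 high, fixed. Origin on the bench under the middle of its front edge; x from its front to its back, y to its left, z up. In front is a flat deck 70 high; on it, along x at y = 0, the tile's channel runs between two guide rails (53 apart, 8 thick, 10 high), open at the front edge. The measuring head stands over the rear, from x = 66 on.
- port (a point): Middle of the lower edge of the port in the head's front, on the deck (66 behind the meter's front edge, 70 above the bench). The channel runs on into this port, 53 wide and 16 high. The stop is hidden inside; the tile meets it when about 10 mm of its length still shows in front of the head.
- tile: Reference tile: square aluminium frame with a white ceramic face, 50 x 50 x 12, loose, about 0.12 kg, lying in the channel on the deck. Origin at the centre of its underside, x along the channel towards the head, z up. It starts 30 to 53 short of the stop and slides with about 1 N.
- tray: Stainless steel instrument tray, 270 along its x, 200 along its y, rim 16 high, walls and floor 3 thick, fixed. Origin at the centre of its underside.
- stick: White plastic push stick, straight bar 180 long, 14 wide, 18 high, about 0.055 kg, with a black rubber end (20 wide, 10 long). Origin at the middle of its underside, which is also about its centre of mass; x along the stick towards the rubber end, z up. It starts lying in the tray, rubber end roughly away from the robot.
- stick_tip (a point): Centre of the stick's rubber end face, 90 from the middle, at half its height.
- stick_tail (a point): Centre of the stick's other end face, 90 from the middle, at half its height.
- selector (a joint): Filter selector: black pointer handle on the head's top, vertical axis; rad, grows clockwise from above. Seven click positions 0.524 apart: 0 = pointer at the long dial line (towards the meter's +y), then over the rear to filters 1 to 6 at the short lines; end stops after 0 and 6. Starts at 0 to 3. Filter five = 2.618. About 3 N at the pointer; past half-way it snaps to the next click.
- selector_axis (a point): Fixed point on the selector's axis, at the dial's face, 183 above the bench, 110 behind the meter's front edge. The handle is a bar 12 wide, from 16 behind the axis to 40 in front of it, its underside 5 and its top 33 above this point; round hub of radius 15 up to 17 above this point.
- selector_tip (a point): Outer end of the pointer at its top edge, 40 from the axis.
- trap: Bystander: black round light trap, 38 across, 30 high, standing on the meter's deck beside the channel. Origin at the centre of its underside.
- spatula: Bystander: thin flat spatula, black handle and steel ends, 185 long, 12 wide, 4 thick, lying in the tray beside the stick. Origin at the middle of its underside, x along it.
- beaker_tall: Bystander: glass beaker, 60 across, 105 high. Origin at the centre of its underside.
- jar: Bystander: sample jar, 68 across, 85 high. Origin at the centre of its underside.
- dish: Bystander: shallow aluminium dish, 96 across, 14 high. Origin at the centre of its underside.
Things that resemble listed ones, but are neither listed nor needed, are in the scene too. Of the things that look like the stick, take the one that is nearest to the robot's base at the start.

How it is judged:
At the end, for the whole second after the job is handed in: The tile lies flat in the channel within 2.5 mm of the stop, at rest; the selector rests at filter five within 0.13 rad; the stick lies flat on the tray's floor, wholly inside the tray (both ends' centres within 18 mm of its underside), at rest (x of tile in the frame of meter above 0.0775 m and z of tile in the frame of meter below 0.073 m and linear speed of each of tile, stick below 0.01 m/s and value of joint selector between 2.488 and 2.748 rad and x of stick_tip in the frame of tray between -0.135 and 0.135 m and y of stick_tip in the frame of tray between -0.1 and 0.1 m and x of stick_tail in the frame of tray between -0.135 and 0.135 m and y of stick_tail in the frame of tray between -0.1 and 0.1 m and z of each of stick_tip, stick_tail in the frame of tray below 0.018 m); the robot touches nothing.
It fails at once if the tile is touched by the fingers or the arm (contact force between any of the fingers, the arm and tile above 0.5 N).
It fails at once if the tile is shot along faster than 0.25 m/s or pressed by the stick with more than 40 N (linear speed of tile above 0.25 m/s or contact force between stick and tile above 40 N).
It fails at once if a bystander is moved by more than 30 mm (distance of any of trap, spatula, beaker_tall, jar, dish from where it was at the start of the episode above 0.03 m).
It also fails if it takes over 72 s, if anything falls off the work surface, if the arm or the gripper's body presses on something with over 40 N, if the wrist force passes 120 N, or if a joint passes its speed limit or range.

### The arm

A 7-joint arm with a two-finger parallel gripper is mounted at the origin on the work surface. World frame = base frame: x ahead of the robot, y to its left, z up, the work surface at z = 0. Lengths are in m, angles in rad, forces in N, time in s.
With the tool pointing down it reaches from about 0.4 to 0.875 m from the base axis. Payload 19.3 kg.
Tool frame: the origin (TCP) lies midway between the tips of the shut fingers; the grasp point (between the pads) lies bot.grip_point_offset behind it (bot.grip_point_offset is the distance from the TCP to the grasp point, in m); z points along the fingers, y is the direction in which the jaws open and shut (so a half turn about z gives the same grasp; the last joint's range is limited). The gripper opens to 85 mm and grips with 20 to 120 N. Pads are 22 mm wide; open, the fingers measure 114 mm over their backs; the gripper's body (76 mm by 85 mm) begins 54 mm behind the grasp point. The pads swing forward as they close: fully open they stand 13 mm farther back than shut.
Start: joints at [-1.402, 0.521, -0.036, 1.599, 0.021, 1.021, -0.113], TCP at [0.148, 0.607, 0.231] pointing down, gripper open.
Joint ranges: [-2.91, 2.91], [-0.3, 2.13], [-1.5, 1.42], [0.17, 2.43], [-1.26, 4.41], [0.16, 1.93], [-2.52, 2.52]. Speed limits (rad/s): [1.89, 1.89, 2.39, 2.39, 3.01, 3.01, 3.01].

### API

Orientations are given as [roll, pitch, yaw] about the fixed x, y, z axes, in that order (R = Rz(yaw) Ry(pitch) Rx(roll)).
In Python, from workcell import bot gives the robot as it stands.
- The arm moves only by the tool servo_tool, never from a script. Its argument "rows" is a list that holds one entry, the list of rows, each a list of 6 numbers: the shift along the tool's x, y, z in cm, then the turn, a rotation vector about the tool's x, y, z in degrees. A call has 1 to 5 rows; each row shifts and turns the commanded pose from where the row before left it, along the tool's axes as they then stand; what a row does not reach is not made up. A row lasts 1/8 s, in which the tool goes at most 62.5 mm and 10.7 degrees, less where a joint would pass 70% of its speed; a pose out of reach is approached as far as the arm can. A call is refused whole if a number of a shift passes 6.25 or a number of a turn 10.7, either way. A call with a gripper value outside its range is refused whole. "grip" is the opening, from -1 (shut) to 1 (fully open), so that 0 is half open, set as the call begins (left out, the last holds). The fingers move at their own pace and stop on an object; "squeeze" is the grip in N (left out, the last holds). Time passes only in rows, so rows that do not move let the fingers close. It gives the time, the measured TCP pose, the force and the opening at its end, in the units of the state.
- bot.observe(): the state, without advancing time (a new reading comes with each control period).
- bot.grab_frame(name): name is "side" or "top" or "wrist"; returns a dict with "image" (420x560x3 uint8, red, green, blue), "K" (3x3 intrinsics, pixels), "dist" ([k1, k2, p1, p2, k3] as OpenCV has them; the pictures are not rectified), "R" (3x3) and "t" (3): a world point X has camera coordinates R X + t; the wrist camera has in their place "mount" (4x4, takes a point from camera to tool coordinates, whose origin is the TCP and whose axes are the flange's). Camera axes: x right, y down, z forward; pixel columns grow to the right and rows downward; lengths in m; the calibration is good to about 2 mm. A picture is of the moment at which its call begins: read the wrist's pose just before it. There is no depth.
- bot.job_done(): hands the job in, once; it reports no verdict.
The state is a dict: "clock": time; "qpos": joint angles; "qd": joint speeds; "joint_efforts": joint torques, N m; "position": TCP position; "tool_rot": TCP orientation; "force": force on the tool from outside, world axes, zero at the start; "moment": the same for the moment, N m; "grip_width": finger opening in m.
Only numpy, scipy, OpenCV 4.12 (cv2) and the standard library are available. Lean on these libraries where they do the work, as an engineer would, in place of code of your own. Each camera call takes 0.05 s, during which the arm holds its last target.

## Working session

There is one attempt and no reset: what is moved stays moved. The work goes in short steps, Python scripts to look and compute and a tool call to move; the robot and the scene stay as the last step left them, time stands still between calls to the robot, and variables do not carry over. Pictures are saved under pics/ and viewed, and the job is handed in when it is done.

Besides the shell and the picture viewer there is one more tool, called after "Call:" by a JSON object that holds its "api" and its "payload". servo_tool: Moves the arm, as the interface text tells. Its arguments: {"type":"object","properties":{"rows":{"type":"array"},"grip":{"type":"number"},"squeeze":{"type":"number"}},"required":["rows"]}

```bash
ls; mkdir -p pics; cat > h.py <<'E'
import numpy as np,cv2,pickle,os
from workcell import bot
from scipy.spatial.transform import Rotation as Ro
def grab(n,tag):
    s=bot.observe(); f=bot.grab_frame(n); f['s']=s
    pickle.dump(f,open(f'pics/{tag}.pkl','wb'))
    cv2.imwrite(f'pics/{tag}.png',f['image'][:,:,::-1]); return f
def load(tag): return pickle.load(open(f'pics/{tag}.pkl','rb'))
def cam(f):
    if 'mount' in f:
        s=f['s'];T=np.eye(4);T[:3,:3]=Ro.from_euler('xyz',s['tool_rot']).as_matrix();T[:3,3]=s['position']
        C=T@np.array(f['mount']);R=C[:3,:3].T;return R,-R@C[:3,3]
    return np.array(f['R']),np.array(f['t'])
def ray(f,px,z):
    R,t=cam(f);u=cv2.undistortPoints(np.array(px,float).reshape(-1,1,2),np.array(f['K']),np.array(f['dist'])).reshape(-1,2)
    o=-R.T@t;d=np.c_[u,np.ones(len(u))]@R
    return o+d*((z-o[2])/d[:,2])[:,None]
def proj(f,X):
    R,t=cam(f);return cv2.projectPoints(np.array(X,float).reshape(-1,3),cv2.Rodrigues(R)[0],t,np.array(f['K']),np.array(f['dist']))[0].reshape(-1,2)
def crop(tag,x0,y0,x1,y1,k,out):
    im=cv2.imread(f'pics/{tag}.png')[y0:y1,x0:x1];cv2.imwrite(f'pics/{out}.png',cv2.resize(im,None,fx=k,fy=k,interpolation=cv2.INTER_CUBIC))
E
python3 - <<'E'
from h import *
for n in ['side','top','wrist']:
    f=grab(n,n+'0')
    R,t=cam(f);print(n,-R.T@t,R.round(2).tolist(),np.array(f['K']).round(0).tolist())
print(bot.observe(),bot.grip_point_offset)
E
```

```text
pics
side [-0.06709706  1.10964324  1.28420473] [[-0.86, -0.5, 0.01], [-0.36, 0.61, -0.71], [0.35, -0.62, -0.71]] [[440.0, 0.0, 272.0], [0.0, 440.0, 205.0], [0.0, 0.0, 1.0]]
top [0.42121983 0.09386709 1.24721991] [[0.03, -1.0, -0.02], [-1.0, -0.03, -0.05], [0.05, 0.02, -1.0]] [[398.0, 0.0, 283.0], [0.0, 398.0, 208.0], [0.0, 0.0, 1.0]]
wrist [0.07136224 0.62551413 0.37309086] [[0.24, 0.97, -0.0], [0.92, -0.23, 0.31], [0.3, -0.07, -0.95]] [[364.0, 0.0, 277.0], [0.0, 364.0, 208.0], [0.0, 0.0, 1.0]]
{'clock': 0.15, 'qpos': array([-1.40224678,  0.52189288, -0.03627848,  1.59986166,  0.0211571 ,
        1.02106995, -0.11283981]), 'qd': array([-5.09661130e-04, -2.54830787e-03, -2.74108355e-04, -8.19758230e-05,
       -4.42395889e-04,  2.26046319e-04,  1.06867638e-03]), 'joint_efforts': array([ 1.12505943e-03, -9.27372193e+01,  1.98025636e+00, -3.70051682e+01,
        1.79826433e-02,  6.31161238e-03,  5.18520480e-06]), 'position': array([0.14779171, 0.60702712, 0.23085415]), 'tool_rot': array([-3.14074509e+00,  4.33069393e-05,  2.90272584e+00]), 'force': array([0.21275988, 0.16162816, 0.24561283]), 'moment': array([-0.01899114, -0.01452176,  0.01118157]), 'grip_width': 0.08537531446167318} 0.0187
```

View pics/side0.png

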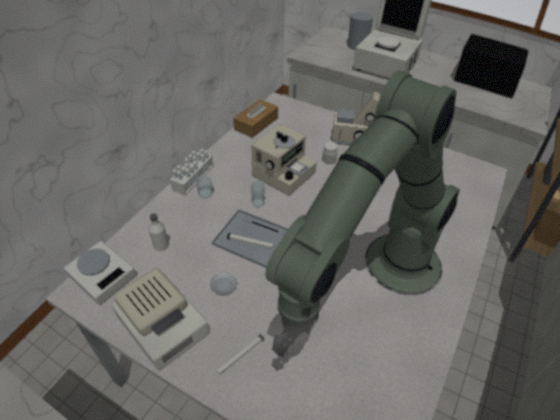

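View pics/top0.png

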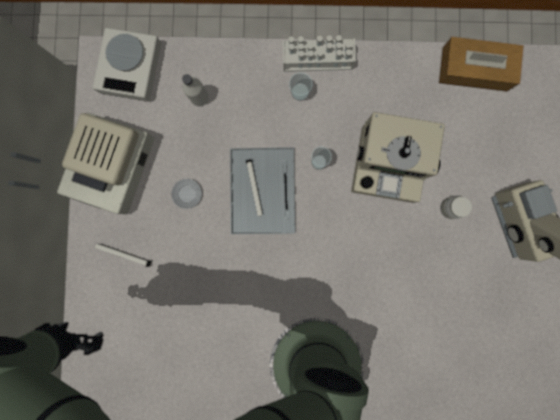

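View pics/wrist0.png

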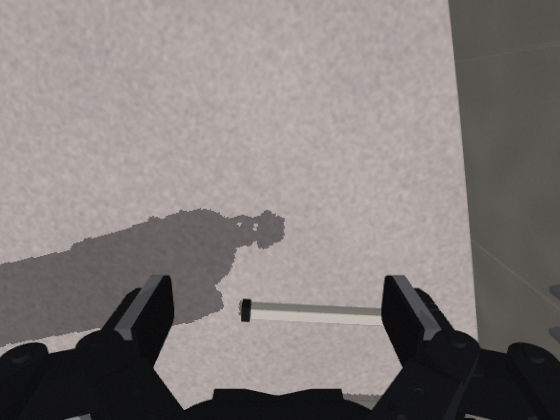

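```bash
python3 - <<'E'
from h import *
f=load('top0')
names=['tray stick','bench stick','tray TL','TR','BL','BR','meter frontL','frontR']
px=[(253,187),(123,254),(231,150),(295,149),(232,234),(296,233)]
print(np.c_[ray(f,px,0.02),np.linalg.norm(ray(f,px,0.02)[:,:2],axis=1)].round(3))
print(ray(f,[(353,195),(424,202)],0.07).round(4))
print(ray(f,[(404,152)],0.183).round(4))
crop('top0',215,130,315,250,5,'c1');crop('top0',340,100,480,220,5,'c2')
crop('side0',200,110,350,270,4,'c3')
E
```

```text
[[0.542 0.21  0.02  0.582]
 [0.324 0.608 0.02  0.689]
 [0.657 0.283 0.02  0.715]
 [0.664 0.083 0.02  0.67 ]
 [0.395 0.271 0.02  0.479]
 [0.404 0.073 0.02  0.41 ]]
[[ 0.5214 -0.0917  0.07  ]
 [ 0.5062 -0.3015  0.07  ]]
[[ 0.6313 -0.2086  0.183 ]]
```

View pics/c1.png

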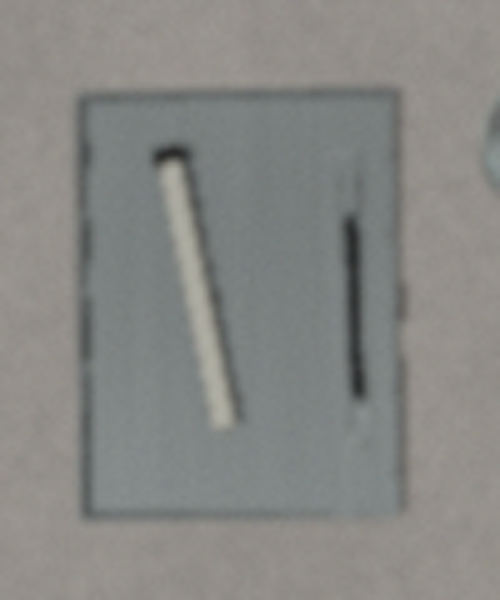

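View pics/c2.png

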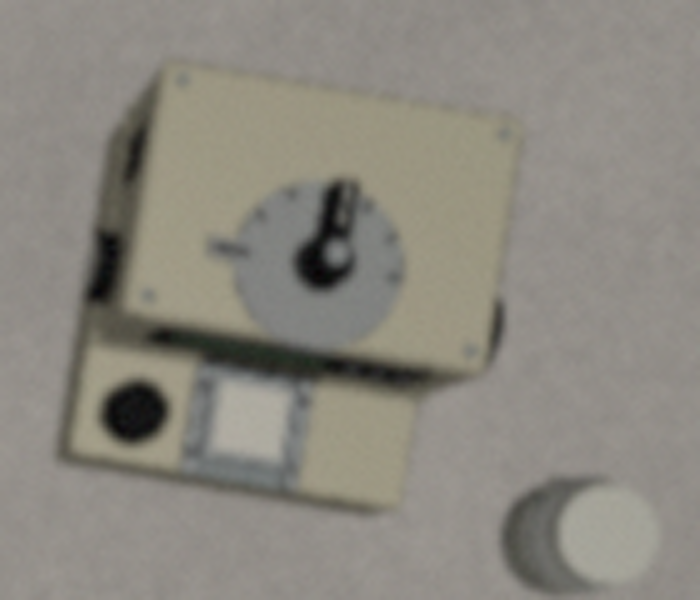

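View pics/c3.png

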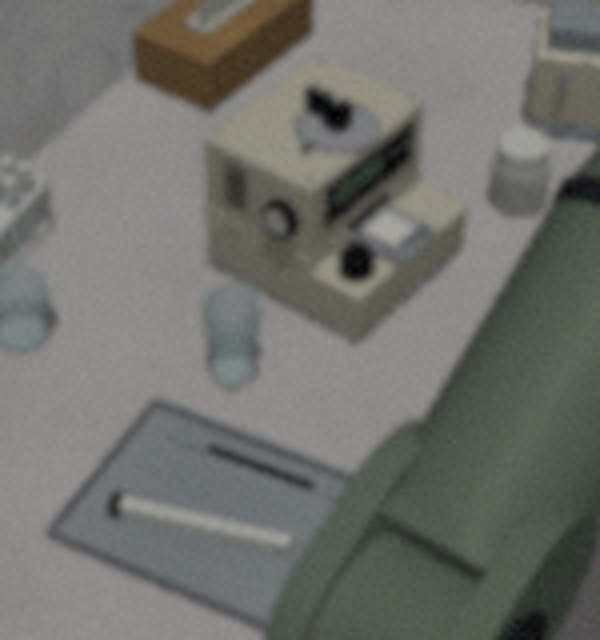

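Candidates for the stick are the tray bar at top px (253,187), 0.58 m from the base, and the bench bar at (123,254), 0.69 m away. The crop shows the tray bar with its rubber end away from the robot. It is also the nearest, so that is the one. The selector pointer in c2 (345,185) points to the rear, at click 3. Next I'll fit the meter pose.

```bash
cat >> h.py <<'E'
def plan(target,yaw,n=None):
    """rows for tool-down pose; prints rows"""
    s=bot.observe();p=np.array(s['position']);y0=s['tool_rot'][2]
    d=np.array(target)-p;dy=np.rad2deg((yaw-y0+np.pi)%(2*np.pi)-np.pi)
    m=max(np.linalg.norm(d)/0.058,abs(dy)/10.,1); n=n or int(np.ceil(m)); y=y0;rows=[]
    for i in range(n):
        c,s_=np.cos(y),np.sin(y); st=d/n*100
        rows.append([round(float(v),2) for v in (c*st[0]+s_*st[1],s_*st[0]-c*st[1],-st[2],0,0,-dy/n)]); y+=np.deg2rad(dy/n)
    print('now',p.round(4),round(y0,4),'d',d.round(4),'dyaw',round(dy,2));[print(r) for r in rows]
E
python3 - <<'E'
from h import *
t=load('top0')
tipz=0.021
def c1(x,y):return (215+x/5-.4,130+y/5-.4)
P=ray(t,[c1(171,148),c1(224,430)],0.021);print('stick',P.round(4)); d=P[0]-P[1];print(np.linalg.norm(d),np.arctan2(d[1],d[0]),P.mean(0))
from scipy.optimize import least_squares
def c2(x,y):return (340+x/5-.4,100+y/5-.4)
X=np.array([(0,.1,.07),(0,-.1,.07),(.066,.1,.18),(.066,-.1,.18),(.21,.1,.18),(.21,-.1,.18),(.11,0,.183)])
px=np.array([c2(65,458),c2(403,508),c2(122,312),c2(487,375),c2(165,62),c2(520,118),c2(322,262)])
def r(p):
    c,s=np.cos(p[2]),np.sin(p[2]);W=np.c_[p[0]+c*X[:,0]-s*X[:,1],p[1]+s*X[:,0]+c*X[:,1],X[:,2]]
    return (proj(t,W)-px).ravel()
o=least_squares(r,[.51,-.2,-.07]);print(o.x,o.fun.reshape(-1,2).round(1).tolist())
plan([0.50,0.20,0.25],3.35)
E
```

```text
stick [[0.6288 0.226  0.021 ]
 [0.4543 0.1876 0.021 ]]
0.17871770211858226 0.21616424178841745 [0.54156022 0.20680814 0.021     ]
[ 0.52061442 -0.19127503 -0.1372535 ] [[0.7, -0.5], [0.0, 0.4], [-0.4, 0.9], [0.2, 0.2], [-0.9, -1.1], [1.3, -0.6], [-0.9, 0.6]]
now [0.1478 0.607  0.2309] 2.9027 d [ 0.3522 -0.407   0.0191] dyaw 25.63
[-4.39, -3.12, -0.19, 0.0, 0.0, -2.56]
[-4.24, -3.31, -0.19, 0.0, 0.0, -2.56]
[-4.09, -3.5, -0.19, 0.0, 0.0, -2.56]
[-3.93, -3.68, -0.19, 0.0, 0.0, -2.56]
[-3.76, -3.85, -0.19, 0.0, 0.0, -2.56]
[-3.58, -4.02, -0.19, 0.0, 0.0, -2.56]
[-3.4, -4.17, -0.19, 0.0, 0.0, -2.56]
[-3.21, -4.32, -0.19, 0.0, 0.0, -2.56]
[-3.01, -4.46, -0.19, 0.0, 0.0, -2.56]
[-2.81, -4.59, -0.19, 0.0, 0.0, -2.56]
```

Call:
{"api": "servo_tool", "payload": {"rows": [[[-4.4,-3.1,-0.2,0,0,-2.5],[-4.2,-3.3,-0.2,0,0,-2.5],[-4.1,-3.5,-0.2,0,0,-2.5],[-3.9,-3.7,-0.2,0,0,-2.5],[-3.8,-3.8,-0.2,0,0,-2.5]]], "grip": 1}}

```text
clock: 0.78
position: [0.3245, 0.4025, 0.2414]
tool_rot: [-3.142, 0.0, 3.122]
force: [2.0, 1.2, 0.6]
grip_width: 0.085
```

Call:
{"api": "servo_tool", "payload": {"rows": [[[-3.6,-4.0,-0.2,0,0,-2.5],[-3.4,-4.2,-0.2,0,0,-2.5],[-3.2,-4.3,-0.2,0,0,-2.5],[-3.0,-4.5,-0.2,0,0,-2.5],[-2.8,-4.6,-0.2,0,0,-2.5]]]}}

```text
clock: 1.4
position: [0.4989, 0.1973, 0.2514]
tool_rot: [3.142, 0.0, -2.943]
force: [0.1, 0.2, 1.1]
grip_width: 0.0852
```

```bash
python3 - <<'E'
from h import *
plan([0.50,0.20,0.25],3.35)
print(bot.observe()['qpos'])
E
```

```text
now [0.4989 0.1973 0.2514] -2.9425 d [ 0.0011  0.0027 -0.0014] dyaw 0.53
[-0.16, 0.25, 0.14, 0.0, 0.0, -0.53]
[-0.50538967  0.35821049  0.02400806  1.81249303 -0.01023644  0.97098341
  1.29274451]
```

```bash
python3 - <<'E'
from h import *
grab('wrist','w1')
E
```

```text
(no output)
```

View pics/w1.png

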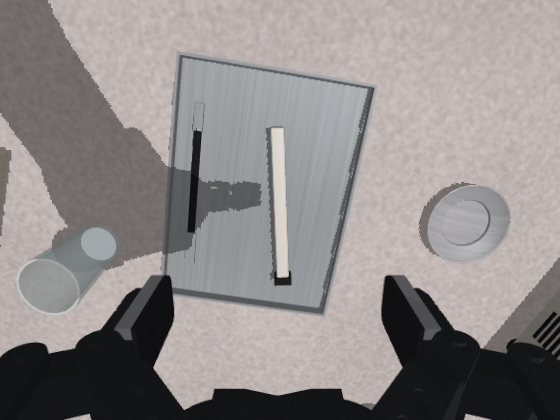

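```bash
python3 - <<'E'
from h import *
f=load('w1');crop('w1',160,40,380,320,2.8,'c4')
P=ray(f,[(282.5,284.5),(276.5,127)],0.021);print(P.round(4));d=P[0]-P[1];print(np.linalg.norm(d),np.arctan2(d[1],d[0]),P.mean(0))
T=ray(f,[(178,53),(375,88),(322,313),(165,289)],0.016);print(T.round(4),T.mean(0),[np.linalg.norm(T[i]-T[i-1]) for i in range(4)])
print(proj(f,[[.5416,.2068,.021],[.4543,.1876,.021]]))
E
```

```text
[[0.6298 0.2293 0.021 ]
 [0.4559 0.1874 0.021 ]]
0.17888373861943155 0.2364927465638424 [0.54282443 0.20835396 0.021     ]
[[0.4057 0.0801 0.016 ]
 [0.3995 0.2758 0.016 ]
 [0.6614 0.2846 0.016 ]
 [0.6662 0.0949 0.016 ]] [0.53321976 0.18387741 0.016     ] [np.float64(0.26091163240448567), np.float64(0.19572468011645944), np.float64(0.2620387370338209), np.float64(0.18975256342915273)]
[[278.52848547 209.93629322]
 [277.00388828 125.48160066]]
```

View pics/c4.png

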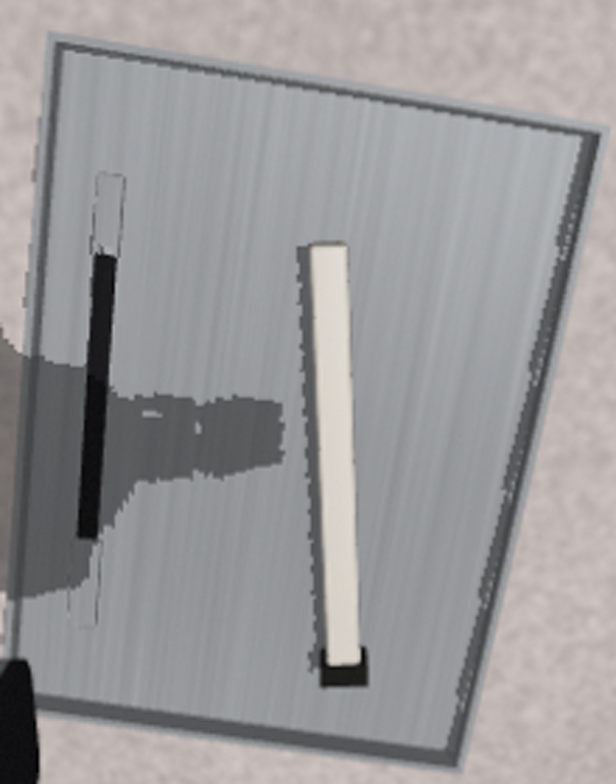

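```bash
python3 - <<'E'
from h import *
plan([0.542,0.208,0.05],3.374)
E
```

```text
now [0.5029 0.1909 0.2516] -2.9467 d [ 0.0391  0.0171 -0.2016] dyaw 2.15
[-1.04, 0.23, 5.04, 0.0, 0.0, -0.54]
[-1.04, 0.22, 5.04, 0.0, 0.0, -0.54]
[-1.05, 0.21, 5.04, 0.0, 0.0, -0.54]
[-1.05, 0.2, 5.04, 0.0, 0.0, -0.54]
```

Call:
{"api": "servo_tool", "payload": {"rows": [[[-1.0,0.2,5.0,0,0,-0.5],[-1.0,0.2,5.0,0,0,-0.5],[-1.1,0.2,5.0,0,0,-0.5],[-1.1,0.2,5.0,0,0,-0.5],[0,0,0,0,0,0]]]}}

```text
clock: 2.08
position: [0.5356, 0.2147, 0.048]
tool_rot: [-3.14, -0.006, -2.909]
force: [-0.0, 0.5, 0.9]
grip_width: 0.0853
```

```bash
python3 - <<'E'
from h import *
grab('wrist','w2')
plan([0.542,0.208,0.007],3.374)
E
```

```text
now [0.5366 0.215  0.0505] -2.9094 d [ 0.0054 -0.007  -0.0435] dyaw 0.01
[-0.37, -0.8, 4.35, 0.0, 0.0, -0.01]
```

View pics/w2.png

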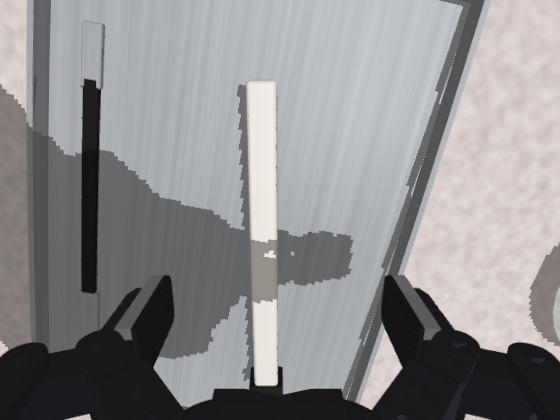

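Picture w2 shows the stick running from its tail end at px (262,81) to where the rubber starts at (266,386). The fingers are centred at about px column 278, so the stick sits to one side. I'll measure it from this close view.

```bash
python3 - <<'E'
from h import *
f=load('w2')
P=ray(f,[(261.5,81),(266,386)],0.021);print(f['s']['position'],P.round(4));d=P[1]-P[0];print(np.linalg.norm(d),np.arctan2(d[1],d[0]))
u=d/np.linalg.norm(d);print('mid',P[0]+u*.09)
L=ray(f,[(246.5,100),(275.5,100),(253,370),(279,370)],0.021);print(L.round(4),np.linalg.norm(L[0]-L[1]))
print(bot.observe()['clock'],bot.observe()['position'])
m=P[0]+u*.09; plan([m[0],m[1],0.007],np.arctan2(d[1],d[0])+np.pi)
E
```

```text
[0.53558453 0.21466406 0.04804957] [[0.4563 0.1884 0.021 ]
 [0.6201 0.2274 0.021 ]]
0.16840533465527419 0.23393328680877737
mid [0.54386922 0.20926092 0.021     ]
[[0.4658 0.1836 0.021 ]
 [0.4628 0.1963 0.021 ]
 [0.6105 0.2176 0.021 ]
 [0.607  0.2322 0.021 ]] 0.013030075320588225
2.125 [0.53657813 0.21498692 0.05054255]
now [0.5366 0.215  0.0505] -2.9094 d [ 0.0073 -0.0057 -0.0435] dyaw 0.1
[-0.58, -0.72, 4.35, 0.0, 0.0, -0.1]
```

Call:
{"api": "servo_tool", "payload": {"rows": [[[-0.6,-0.7,1.5,0,0,0],[0,0,1.5,0,0,0],[0,0,1.3,0,0,0],[0,0,0,0,0,0],[0,0,0,0,0,0]]]}}

```text
clock: 2.75
position: [0.5449, 0.2101, 0.0085]
tool_rot: [3.142, 0.0, -2.909]
force: [0.5, 0.0, 0.5]
grip_width: 0.0857
```

Call:
{"api": "servo_tool", "payload": {"rows": [[[0,0,0,0,0,0],[0,0,0,0,0,0],[0,0,0,0,0,0],[0,0,0,0,0,0],[0,0,0,0,0,0]]], "grip": -1, "squeeze": 35}}

```text
clock: 3.38
position: [0.5449, 0.21, 0.0085]
tool_rot: [3.142, 0.0, -2.909]
force: [-0.7, -0.5, 5.0]
grip_width: 0.0128
```

Call:
{"api": "servo_tool", "payload": {"rows": [[[0,0,-1,0,0,0],[0,0,-3,0,0,0],[0,0,-5,0,0,0],[0,0,-5,0,0,0],[0,0,0,0,0,0]]]}}

```text
clock: 4.0
position: [0.5466, 0.2105, 0.1525]
tool_rot: [3.14, 0.006, -2.91]
force: [0.3, 0.3, -0.4]
grip_width: 0.0126
```

```bash
python3 - <<'E'
from h import *
grab('wrist','w3')
c,s=np.cos(-.1373),np.sin(-.1373)
o=np.array([.5206,-.1913])
x=-.12; g=o+x*np.array([c,s]);print(g)
plan([g[0],g[1],0.17],-.1373+np.pi)
E
```

```text
[ 0.4017293  -0.17487572]
now [0.5455 0.2102 0.1503] -2.9093 d [-0.1438 -0.385   0.0197] dyaw -21.18
[2.86, -4.27, -0.25, 0.0, 0.0, 2.65]
[2.66, -4.4, -0.25, 0.0, 0.0, 2.65]
[2.45, -4.52, -0.25, 0.0, 0.0, 2.65]
[2.24, -4.62, -0.25, 0.0, 0.0, 2.65]
[2.02, -4.72, -0.25, 0.0, 0.0, 2.65]
[1.8, -4.81, -0.25, 0.0, 0.0, 2.65]
[1.58, -4.89, -0.25, 0.0, 0.0, 2.65]
[1.35, -4.96, -0.25, 0.0, 0.0, 2.65]
```

View pics/w3.png

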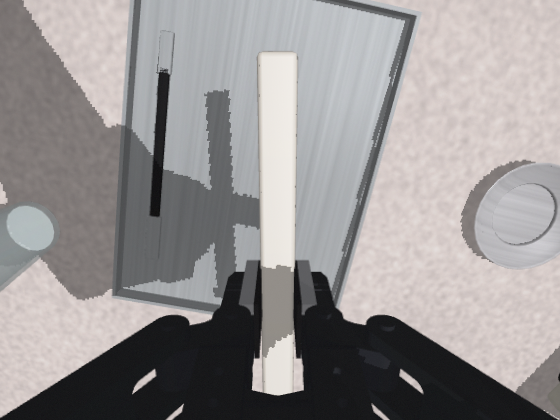

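Call:
{"api": "servo_tool", "payload": {"rows": [[[2.9,-4.3,-0.3,0,0,2.6],[2.7,-4.4,-0.3,0,0,2.6],[2.4,-4.5,-0.3,0,0,2.6],[2.2,-4.6,-0.2,0,0,2.6],[2.0,-4.7,-0.2,0,0,2.7]]]}}

```text
clock: 4.68
position: [0.4544, -0.0321, 0.1607]
tool_rot: [-3.141, -0.001, -3.139]
force: [0.8, -0.9, -0.6]
grip_width: 0.0131
```

Call:
{"api": "servo_tool", "payload": {"rows": [[[1.8,-4.8,-0.2,0,0,2.7],[1.6,-4.9,-0.2,0,0,2.7],[1.4,-5.0,-0.2,0,0,2.7],[0,0,0,0,0,0],[0,0,0,0,0,0]]]}}

```text
clock: 5.3
position: [0.401, -0.1751, 0.1668]
tool_rot: [3.141, -0.001, 3.004]
force: [-0.1, 0.0, -1.4]
grip_width: 0.013
```

```bash
python3 - <<'E'
from h import *
f=grab('wrist','w4');t=grab('top','t1')
crop('t1',340,100,480,240,4,'c5')
print(bot.observe()['position'],bot.observe()['tool_rot'],bot.observe()['qpos'])
E
```

```text
[ 0.40143698 -0.17456101  0.16693182] [ 3.14129456e+00 -7.77881298e-04  3.00564141e+00] [ 0.1450081   0.33010042  0.15937035  2.14244181 -0.08263932  0.67542546
  1.79534721]
```

View pics/w4.png

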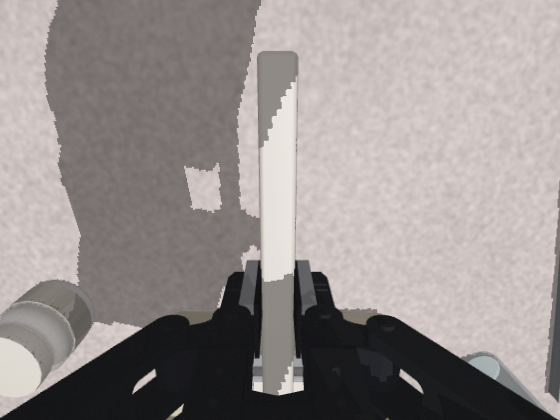

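View pics/c5.png

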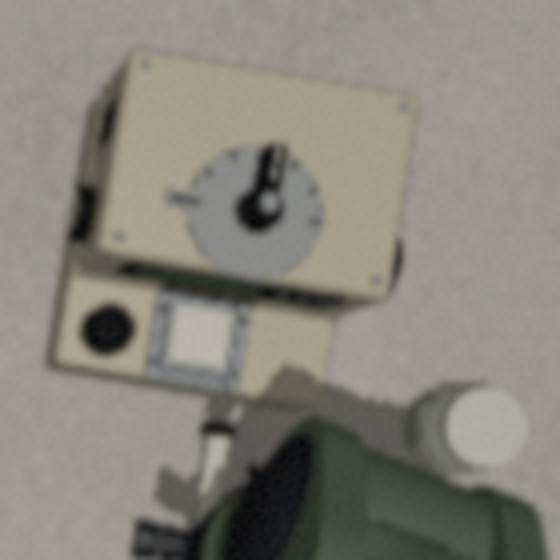

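```bash
python3 - <<'E'
from h import *
f=load('t1')
def c(x,y):return (340+x/4-.4,100+y/4-.4)
fr=ray(f,[c(147,377),c(240,388)],.08);bk=ray(f,[c(163,294),c(249,304)],.08)
print(fr.round(4),bk.round(4),np.linalg.norm(fr[0]-fr[1]))
a,b=fr.mean(0),bk.mean(0);print('chan mid',a,b,np.arctan2(*(b-a)[[1,0]]))
s=f['s'];zt=s['position'][2]+.0125
print('tip edges',ray(f,[c(203,423),c(229,427)],zt).round(4)); print('tool',s['position'],s['tool_rot'][2])
th=s['tool_rot'][2]-np.pi; print('tip by kin',s['position'][:2]+.089*np.array([np.cos(th),np.sin(th)]))
# tile white face corners
W=ray(f,[c(170,301),c(236,312),c(160,361),c(227,369)],.082);print(W.round(4),W.mean(0))
m=np.array([.5206,-.1913]);e=np.array([np.cos(-.1373),np.sin(-.1373)]);n=np.array([-e[1],e[0]])
for q in (a,b,W.mean(0)): print((q[:2]-m)@e,(q[:2]-m)@n)
E
```

```text
[[ 0.5257 -0.1584  0.08  ]
 [ 0.5194 -0.2266  0.08  ]] [[ 0.5873 -0.1692  0.08  ]
 [ 0.5815 -0.2324  0.08  ]] 0.0684700648999382
chan mid [ 0.52258534 -0.19251643  0.08      ] [ 0.58440343 -0.20081934  0.08      ] -0.1335129587247285
tip edges [[ 0.4869 -0.1749  0.1794]
 [ 0.4847 -0.1923  0.1794]]
tool [ 0.40131846 -0.17471919  0.16686246] 3.005140099217812
tip by kin [ 0.48949119 -0.18682582]
[[ 0.582  -0.174   0.082 ]
 [ 0.5751 -0.2224  0.082 ]
 [ 0.5376 -0.1673  0.082 ]
 [ 0.533  -0.2164  0.082 ]] [ 0.55689937 -0.19502008  0.082     ]
0.0021331525447690685 -0.0009332493650454062
0.06450588562028917 -0.0006970401212232479
0.03646692600128075 0.0012831863021808463
```

Call:
{"api": "servo_tool", "payload": {"rows": [[[0,0,3.0,0,0,0],[0,0,3.0,0,0,0],[0,0,2.8,0,0,0],[0,0,0,0,0,0],[0,0,0,0,0,0]]]}}

```text
clock: 6.02
position: [0.4017, -0.1752, 0.08]
tool_rot: [-3.142, 0.0, 3.005]
force: [-0.2, -0.2, -1.1]
grip_width: 0.013
```

```bash
python3 - <<'E'
from h import *
f=grab('side','s1');crop('s1',220,110,360,230,5,'c6')
s=bot.observe();print(s['position'],s['tool_rot'],s['force'],s['qpos'])
e=np.array([np.cos(-.1373),np.sin(-.1373)]);m=np.array([.5206,-.1913])
for x in(-.05,-.034): plan([*(m+x*e),.0785],-.1373+np.pi,n=1)
E
```

```text
[ 0.40192329 -0.17534993  0.08023574] [-3.14144813e+00  1.17685028e-03  3.00459305e+00] [-0.1240581   0.49037248 -0.25480758] [ 0.18559117  0.49885522  0.11584265  2.20212264 -0.12876838  0.44547197
  1.83747181]
now [ 0.4019 -0.1753  0.0802] 3.0046 d [ 0.0691 -0.0091 -0.0017] dyaw -0.02
[-6.97, 0.04, 0.17, 0.0, 0.0, 0.02]
now [ 0.4019 -0.1753  0.0802] 3.0046 d [ 0.085  -0.0113 -0.0017] dyaw -0.02
[-8.57, 0.04, 0.17, 0.0, 0.0, 0.02]
```

View pics/c6.png

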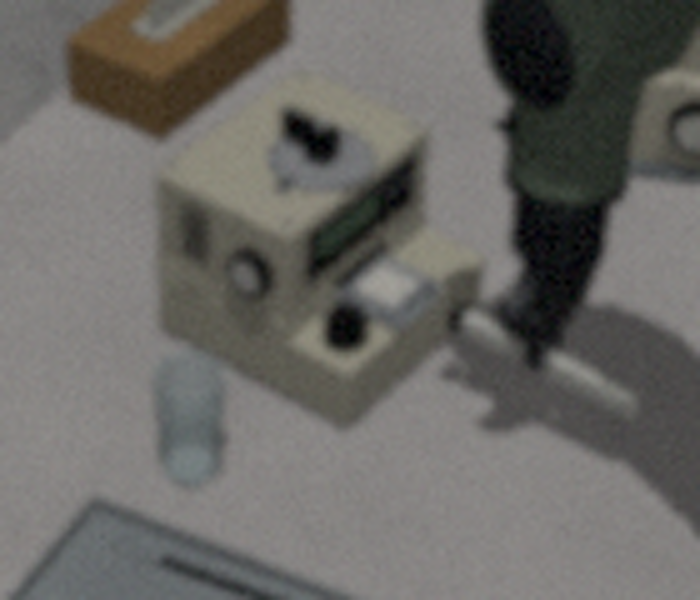

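Call:
{"api": "servo_tool", "payload": {"rows": [[[-0.7,0,0.1,0,0,0],[-0.9,0,0,0,0,0],[-0.9,0,0,0,0,0],[-0.9,0,0,0,0,0],[0,0,0,0,0,0]]]}}

```text
clock: 6.7
position: [0.4356, -0.1802, 0.0782]
tool_rot: [-3.142, 0.0, 3.004]
force: [0.4, 0.1, -0.7]
grip_width: 0.0131
```

```bash
python3 - <<'E'
from h import *
f=grab('side','s2');crop('s2',260,140,350,210,8,'c7')
s=bot.observe();print(s['position'],s['force'])
f=grab('top','t2');crop('t2',340,150,460,240,6,'c8')
E
```

```text
[ 0.43500648 -0.18012541  0.07816731] [-0.56960351 -1.27864352  0.18329325]
```

View pics/c7.png

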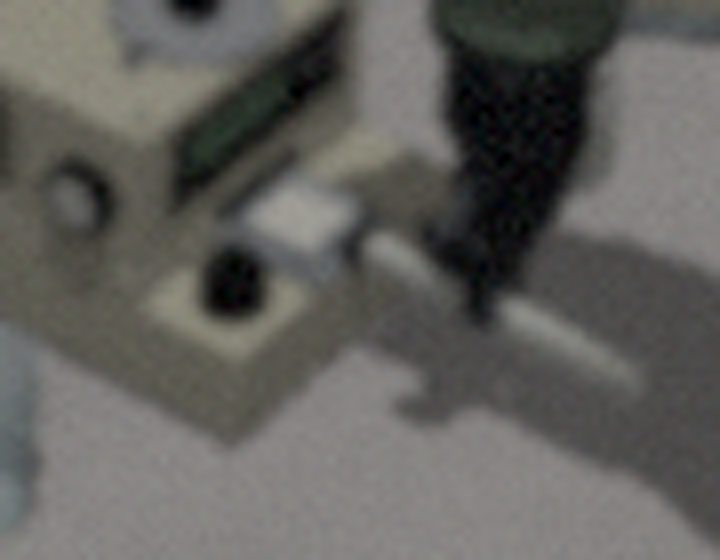

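View pics/c8.png

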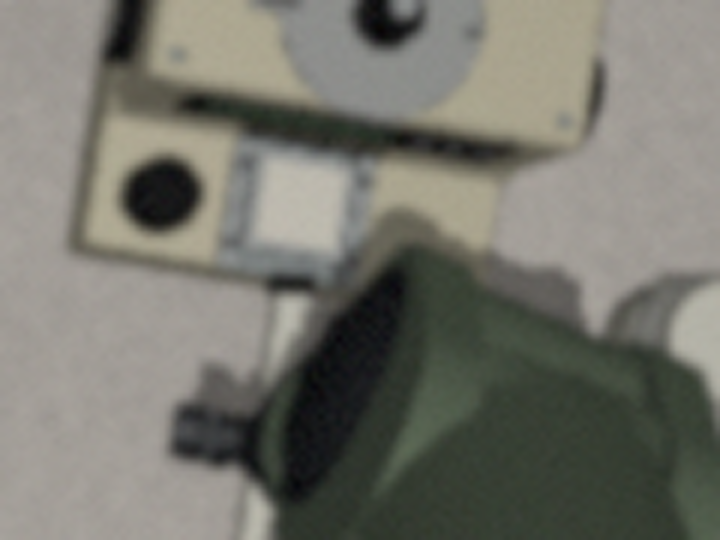

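Call:
{"api": "servo_tool", "payload": {"rows": [[[-0.6,0,0,0,0,0],[-0.6,0,0,0,0,0],[-0.7,0,0,0,0,0],[-0.7,0,0,0,0,0],[-0.7,0,0,0,0,0]]]}}

```text
clock: 7.42
position: [0.4681, -0.1848, 0.0783]
tool_rot: [-3.142, -0.0, 3.004]
force: [-1.1, 0.2, -0.3]
grip_width: 0.0131
```

Call:
{"api": "servo_tool", "payload": {"rows": [[[-0.5,0,0,0,0,0],[-0.4,0,0,0,0,0],[-0.3,0,0,0,0,0],[0,0,0,0,0,0]]]}}

```text
clock: 7.92
position: [0.4798, -0.1864, 0.0783]
tool_rot: [-3.142, 0.0, 3.004]
force: [-0.1, 0.3, -0.5]
grip_width: 0.0129
```

```bash
python3 - <<'E'
from h import *
f=grab('side','s3');crop('s3',260,140,350,210,8,'c9')
s=bot.observe();print(s['position'],s['force'])
f=grab('top','t3');crop('t3',340,150,460,240,6,'c10')
E
```

```text
[ 0.47966033 -0.18633243  0.07831114] [ 0.28368686 -0.3873608  -0.6687556 ]
```

View pics/c9.png

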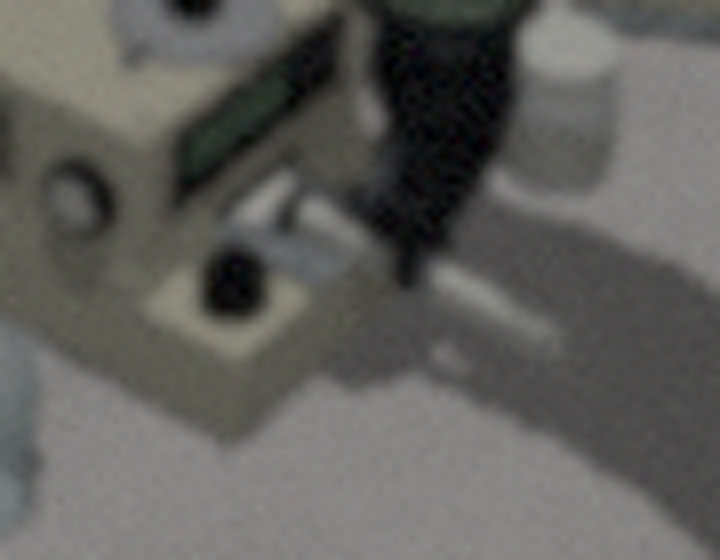

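View pics/c10.png

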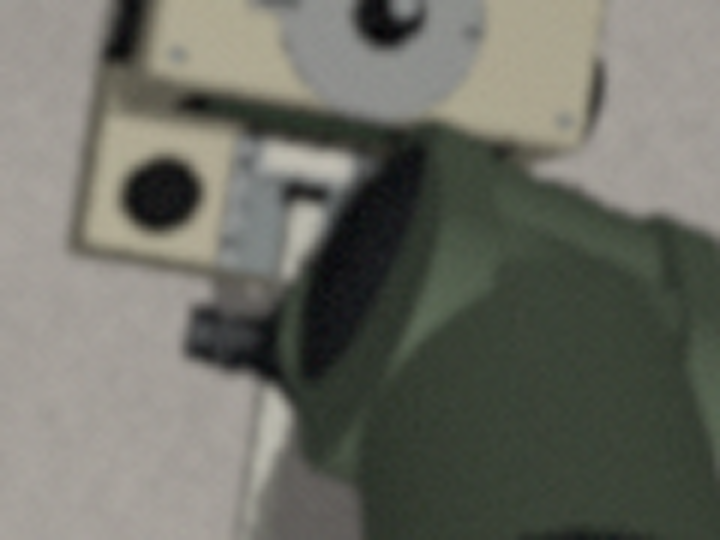

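Call:
{"api": "servo_tool", "payload": {"rows": [[[-0.2,0,0,0,0,0],[-0.2,0,0,0,0,0],[-0.2,0,0,0,0,0],[-0.1,0,0,0,0,0],[0,0,0,0,0,0]]]}}

```text
clock: 8.65
position: [0.4867, -0.1873, 0.0783]
tool_rot: [-3.142, 0.0, 3.004]
force: [-1.2, -0.0, -0.9]
grip_width: 0.013
```

Call:
{"api": "servo_tool", "payload": {"rows": [[[-0.1,0,0,0,0,0],[-0.1,0,0,0,0,0],[0,0,0,0,0,0]]]}}

```text
clock: 9.02
position: [0.4884, -0.1875, 0.0782]
tool_rot: [3.142, -0.0, 3.004]
force: [-1.8, -0.1, 0.7]
grip_width: 0.0131
```

Call:
{"api": "servo_tool", "payload": {"rows": [[[-0.1,0,0,0,0,0],[-0.1,0,0,0,0,0],[0,0,0,0,0,0]]]}}

```text
clock: 9.4
position: [0.4885, -0.1874, 0.0778]
tool_rot: [3.141, -0.004, 3.004]
force: [-10.7, 3.1, 3.1]
grip_width: 0.0127
```

Call:
{"api": "servo_tool", "payload": {"rows": [[[0.2,0,0,0,0,0],[0.8,0,0,0,0,0],[2,0,0,0,0,0],[3,0,0,0,0,0],[3,0,0,0,0,0]]]}}

```text
clock: 10.02
position: [0.4003, -0.1754, 0.0784]
tool_rot: [-3.141, 0.001, 3.004]
force: [-0.2, -0.5, -0.4]
grip_width: 0.0132
```

```bash
python3 - <<'E'
from h import *
f=grab('side','s4');crop('s4',260,140,350,210,8,'c11')
f=grab('top','t4');crop('t4',340,150,460,240,6,'c12')
plan([.43,-.08,.18],3.1)
E
```

```text
now [ 0.3984 -0.1753  0.0784] 3.0029 d [0.0316 0.0953 0.1016] dyaw 5.56
[-0.6, 3.29, -3.39, 0.0, 0.0, -1.85]
[-0.71, 3.27, -3.39, 0.0, 0.0, -1.85]
[-0.82, 3.24, -3.39, 0.0, 0.0, -1.85]
```

View pics/c11.png

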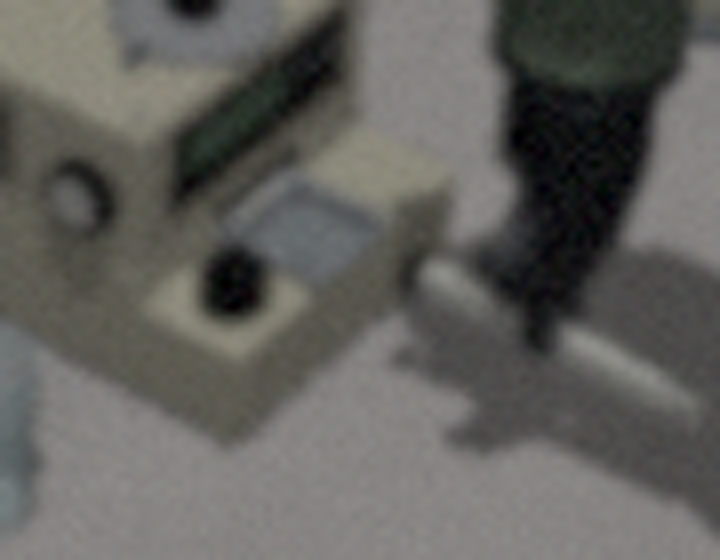

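View pics/c12.png

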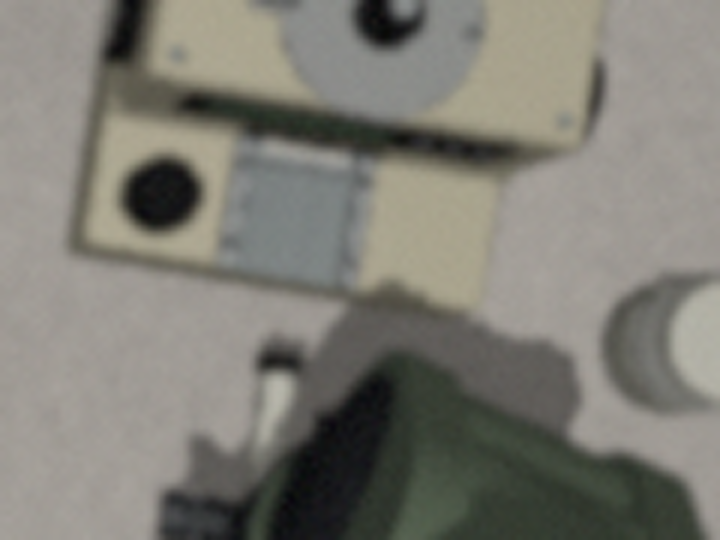

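Both crops show the tile mostly under the head, with only a thin strip showing, at about (305,160) in c12. I'll check its front edge against the projected home position.

```bash
python3 - <<'E'
from h import *
f=load('t4');m=np.array([.5215,-.1915]);a=-.1373;e=np.array([np.cos(a),np.sin(a)]);n=np.array([-e[1],e[0]])
im=cv2.imread('pics/t4.png')
def w(x,y,z):return [*(m+x*e+y*n),z]
for x in (.050,.055,.060,.066,0): print(x,((proj(f,[w(x,0.02,.082),w(x,-.015,.082)])-[340,150]+.4)*6).round(0).tolist())
g=cv2.resize(im[160:205,370:412],None,fx=14,fy=14,interpolation=cv2.INTER_CUBIC)
for x,c in((.055,(0,0,255)),(.05,(0,255,255))):
    p=((proj(f,[w(x,0.02,.082),w(x,-.015,.082)])-[370,160]+.5)*14).astype(int);cv2.line(g,p[0].tolist(),p[1].tolist(),c,1)
cv2.imwrite('pics/c13.png',g)
E
```

```text
0.05 [[264.0, 168.0], [335.0, 180.0]]
0.055 [[266.0, 158.0], [336.0, 170.0]]
0.06 [[267.0, 148.0], [338.0, 160.0]]
0.066 [[269.0, 136.0], [340.0, 148.0]]
0 [[249.0, 269.0], [320.0, 281.0]]
```

View pics/c13.png

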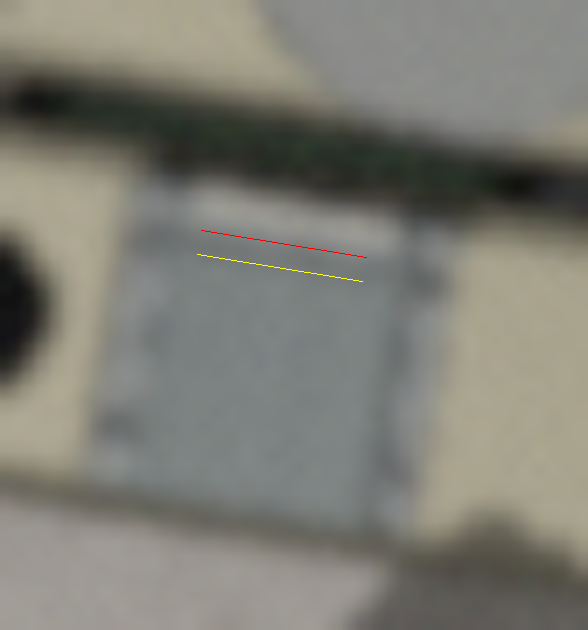

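Call:
{"api": "servo_tool", "payload": {"rows": [[[0,0,-3.0,0,0,0],[0,2,-4,0,0,-2],[-0.6,3.5,-3,0,0,-2],[-1.5,5.0,0,0,0,-2.5],[-2,5.0,0,0,0,-2.5]]]}}

```text
clock: 10.75
position: [0.4541, -0.0216, 0.1791]
tool_rot: [3.141, 0.002, -3.121]
force: [0.5, -0.3, 0.2]
grip_width: 0.0132
```

```bash
python3 - <<'E'
from h import *
plan([.545,.21,.16],-2.909)
E
```

```text
now [ 0.4541 -0.0216  0.1791] -3.1213 d [ 0.0909  0.2316 -0.0191] dyaw 12.16
[-1.91, 4.59, 0.38, 0.0, 0.0, -2.43]
[-2.11, 4.51, 0.38, 0.0, 0.0, -2.43]
[-2.29, 4.42, 0.38, 0.0, 0.0, -2.43]
[-2.48, 4.31, 0.38, 0.0, 0.0, -2.43]
[-2.66, 4.21, 0.38, 0.0, 0.0, -2.43]
```

Call:
{"api": "servo_tool", "payload": {"rows": [[[-1.9,4.6,0.4,0,0,-2.4],[-2.1,4.5,0.4,0,0,-2.4],[-2.3,4.4,0.4,0,0,-2.4],[-2.5,4.3,0.4,0,0,-2.4],[-2.7,4.2,0.4,0,0,-2.4]]]}}

```text
clock: 11.38
position: [0.5458, 0.2098, 0.1583]
tool_rot: [3.141, 0.001, -2.911]
force: [0.2, -0.6, -0.1]
grip_width: 0.013
```

Call:
{"api": "servo_tool", "payload": {"rows": [[[0,0,4,0,0,0],[0,0,4,0,0,0],[0,0,3.5,0,0,0],[0,0,1.5,0,0,0],[0,0,0,0,0,0]]]}}

```text
clock: 12.0
position: [0.545, 0.208, 0.0281]
tool_rot: [-3.141, -0.001, -2.913]
force: [0.3, -0.8, -0.3]
grip_width: 0.0128
```

```bash
python3 - <<'E'
from h import *
f=grab('wrist','w5')
plan([.545,.21,.009],-2.909)
E
```

```text
now [0.5455 0.2082 0.029 ] -2.9128 d [-0.0005  0.0018 -0.02  ] dyaw 0.22
[0.01, 0.19, 2.0, 0.0, 0.0, -0.22]
```

View pics/w5.png

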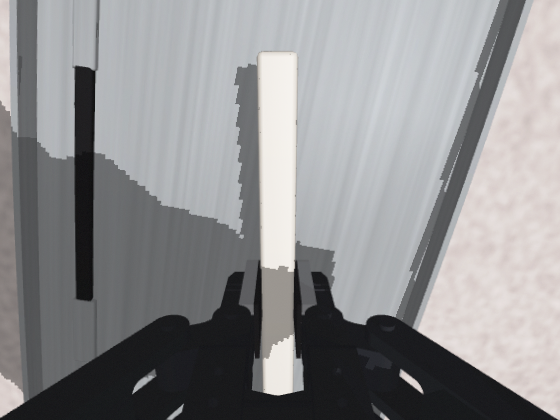

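The stick is still straight in the grip, with its tail end at (277,52), the same as before the push, so it did not slip. Now I'll lower and release it.

Call:
{"api": "servo_tool", "payload": {"rows": [[[0,0.1,1.0,0,0,0],[0,0,0.5,0,0,0],[0,0,0.3,0,0,0],[0,0,0.15,0,0,0],[0,0,0,0,0,0]]]}}

```text
clock: 12.68
position: [0.5448, 0.209, 0.0088]
tool_rot: [-3.142, -0.0, -2.913]
force: [0.2, 0.1, -0.4]
grip_width: 0.013
```

Call:
{"api": "servo_tool", "payload": {"rows": [[[0,0,0,0,0,0],[0,0,0,0,0,0],[0,0,0,0,0,0],[0,0,0,0,0,0]]], "grip": 0.4}}

```text
clock: 13.18
position: [0.5448, 0.2091, 0.0088]
tool_rot: [3.142, 0.0, -2.913]
force: [0.5, 0.5, -0.5]
grip_width: 0.0598
```

Call:
{"api": "servo_tool", "payload": {"rows": [[[0,0,-1,0,0,0],[0,0,-3,0,0,0],[0,0,-6,0,0,0],[0,0,-6,0,0,0],[0,0,-6,0,0,0]]]}}

```text
clock: 13.8
position: [0.5445, 0.2088, 0.2316]
tool_rot: [3.141, 0.001, -2.913]
force: [0.7, 0.8, -0.0]
grip_width: 0.0597
```

```bash
python3 - <<'E'
from h import *
f=grab('wrist','w6')
a=-.1373;e=np.array([np.cos(a),np.sin(a)]);m=np.array([.5210,-.1915])
ax=m+.11*e;print(ax)
plan([ax[0]-.06,ax[1],.30],a+np.pi)
E
```

```text
[ 0.62996481 -0.20655559]
now [0.5471 0.2098 0.2393] -2.9133 d [ 0.0228 -0.4164  0.0607] dyaw -20.95
[0.9, -5.13, -0.76, 0.0, 0.0, 2.62]
[0.66, -5.17, -0.76, 0.0, 0.0, 2.62]
[0.43, -5.2, -0.76, 0.0, 0.0, 2.62]
[0.19, -5.21, -0.76, 0.0, 0.0, 2.62]
[-0.05, -5.21, -0.76, 0.0, 0.0, 2.62]
[-0.29, -5.2, -0.76, 0.0, 0.0, 2.62]
[-0.52, -5.19, -0.76, 0.0, 0.0, 2.62]
[-0.76, -5.16, -0.76, 0.0, 0.0, 2.62]
```

View pics/w6.png

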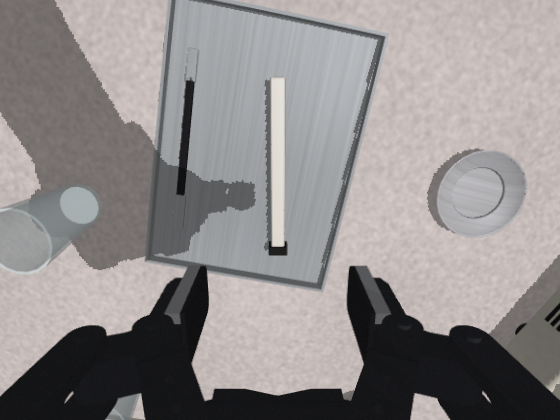

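The stick lies flat in the tray, from (278,78) to (278,253), and the spatula has not moved. Next is the selector.

Call:
{"api": "servo_tool", "payload": {"rows": [[[0.9,-5.1,-1.0,0,0,2.6],[0.7,-5.2,-1.0,0,0,2.6],[0.4,-5.2,-1.0,0,0,2.6],[0.2,-5.2,-0.8,0,0,2.6],[0,-5.2,-0.8,0,0,2.6]]]}}

```text
clock: 14.48
position: [0.5585, -0.0527, 0.2759]
tool_rot: [3.141, 0.001, -3.141]
force: [0.4, -0.6, -1.3]
grip_width: 0.0598
```

Call:
{"api": "servo_tool", "payload": {"rows": [[[-0.3,-5.2,-0.8,0,0,2.6],[-0.5,-5.2,-0.8,0,0,2.6],[-0.8,-5.2,-0.6,0,0,2.7],[0,0,0,0,0,0]]]}}

```text
clock: 14.98
position: [0.5671, -0.2121, 0.2977]
tool_rot: [-3.14, 0.001, 2.999]
force: [-0.3, 0.9, -0.3]
grip_width: 0.0595
```

```bash
python3 - <<'E'
from h import *
f=grab('wrist','w7');s=bot.observe();print(s['position'],s['tool_rot'],s['qpos'])
E
```

```text
[ 0.56743729 -0.20938955  0.29729436] [-3.14128949e+00  3.97678766e-04  3.00285585e+00] [ 0.10765074  0.43543298  0.2127231   1.58477459 -0.09829592  1.13146237
  1.77497904]
```

View pics/w7.png

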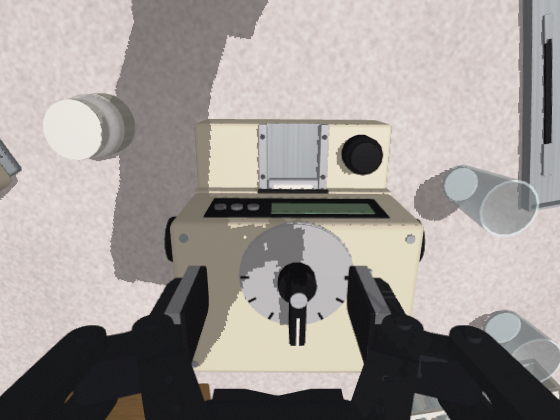

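```bash
python3 - <<'E'
from h import *
f=load('w7');crop('w7',190,110,420,370,2.3,'c14')
d=ray(f,[(240,274),(353,274),(297,223),(297,325)],.183);print('dial',d.round(4),d[:2].mean(0))
print('tip',ray(f,[(297.5,346)],.216))
q=ray(f,[(197,125),(390,125)],.07);print('front edge',q.round(4),np.linalg.norm(q[0]-q[1]),q.mean(0),np.arctan2(q[1,1]-q[0,1],q[1,0]-q[0,0])-np.pi/2)
s=ray(f,[(183,239),(410,239)],.18);print('screws',s.mean(0),np.arctan2(s[1,1]-s[0,1],s[1,0]-s[0,0])-np.pi/2)
t=ray(f,[(293,179)],.082);t2=ray(f,[(293,180)],.07);b=ray(f,[(293,190)],.07);print('tile front',t,'head?',b)
E
```

```text
dial [[ 0.6215 -0.2503  0.183 ]
 [ 0.6342 -0.1618  0.183 ]
 [ 0.5853 -0.2003  0.183 ]
 [ 0.6751 -0.2116  0.183 ]] [ 0.62788439 -0.20601998  0.183     ]
tip [[ 0.66961908 -0.21216615  0.216     ]]
front edge [[ 0.5099 -0.2857  0.07  ]
 [ 0.5372 -0.0946  0.07  ]] 0.1930142420429052 [ 0.52354257 -0.19017158  0.07      ] -0.14206352245896747
screws [ 0.59951042 -0.20219559  0.18      ] -0.14252749817440202
tile front [[ 0.57555453 -0.19802795  0.082     ]] head? [[ 0.59022519 -0.19946713  0.07      ]]
```

View pics/c14.png

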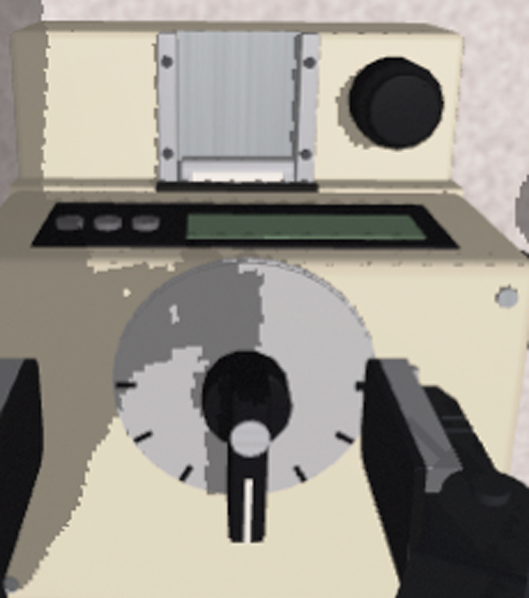

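```bash
python3 - <<'E'
from h import *
f=load('w7')
L=lambda x,y:(190+x/2.3-.3,110+y/2.3-.3)
a=-.142;e=np.array([np.cos(a),np.sin(a)])
fr=ray(f,[L(237,32)],.07)[0];ti=ray(f,[L(237,157)],.082)[0];li=ray(f,[L(237,185)],.086)[0];fb=ray(f,[L(237,24)],.0)[0]
for n,v in zip(('front','tile','lintel'),(fr,ti,li)):print(n,v.round(4),((v-fr)[:2]@e).round(4))
# model overlay
m=np.array([.6279,-.2060])-.11*e;n=np.array([-e[1],e[0]]);print('m',m)
w=lambda x,y,z:[*(m+x*e+y*n),z]
print(((proj(f,[w(0,0,.07),w(.055,0,.082),w(.066,0,.086),w(.066,.0,.18),w(.15,0,.216)])-[190,110]+.3)*2.3).round(0))
plan([.6279,-.206,.245],np.pi-.142)
E
```

```text
front [ 0.5223 -0.1908  0.07  ] 0.0
tile [ 0.5745 -0.1981  0.082 ] 0.0527
lintel [ 0.586  -0.1998  0.086 ] 0.0643
m [ 0.51900716 -0.19043244]
[[237.  24.]
 [237. 155.]
 [237. 181.]
 [247. 255.]
 [249. 538.]]
now [ 0.5674 -0.2094  0.2973] 3.0029 d [ 0.0605  0.0034 -0.0523] dyaw -0.19
[-2.97, 0.59, 2.61, 0.0, 0.0, 0.09]
[-2.97, 0.59, 2.61, 0.0, 0.0, 0.09]
```

Call:
{"api": "servo_tool", "payload": {"rows": [[[-3.0,0.6,2.5,0,0,0],[-3.0,0.6,2.5,0,0,0],[0,0,0,0,0,0],[0,0,0,0,0,0]]]}}

```text
clock: 15.52
position: [0.6287, -0.2032, 0.2473]
tool_rot: [3.141, -0.0, 3.007]
force: [0.6, -1.6, 0.0]
grip_width: 0.0597
```

```bash
python3 - <<'E'
from h import *
f=grab('wrist','w8')
plan([.6285,-.206,.2045],np.pi-.142)
print(proj(f,[[.628,-.206,.216]]))
E
```

```text
now [ 0.6287 -0.2037  0.2478] 3.0061 d [-0.0002 -0.0023 -0.0433] dyaw -0.37
[-0.01, -0.24, 4.33, 0.0, 0.0, 0.37]
[[272.40399334 248.62835462]]
```

View pics/w8.png

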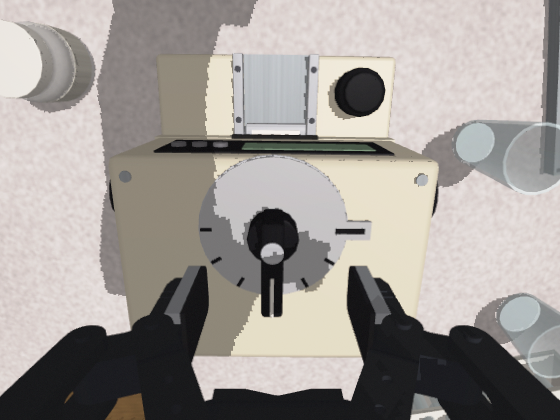

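Call:
{"api": "servo_tool", "payload": {"rows": [[[0,-0.2,2.0,0,0,0.4],[0,0,1.5,0,0,0],[0,0,0.8,0,0,0],[0,0,0,0,0,0],[0,0,0,0,0,0]]]}}

```text
clock: 16.2
position: [0.629, -0.206, 0.2044]
tool_rot: [-3.141, 0.001, 2.999]
force: [-0.0, -0.4, 0.2]
grip_width: 0.0595
```

Call:
{"api": "servo_tool", "payload": {"rows": [[[0,0,0,0,0,0],[0,0,0,0,0,0],[0,0,0,0,0,0],[0,0,0,0,0,0],[0,0,0,0,0,0]]], "grip": -1, "squeeze": 30}}

```text
clock: 16.82
position: [0.6288, -0.206, 0.2041]
tool_rot: [-3.141, 0.0, 2.999]
force: [-2.4, -0.8, 5.8]
grip_width: 0.0112
```

Gripped, with the width at about 12 mm. Now I'll turn it 60° clockwise.

Call:
{"api": "servo_tool", "payload": {"rows": [[[0,0,0,0,0,6],[0,0,0,0,0,6],[0,0,0,0,0,6],[0,0,0,0,0,6],[0,0,0,0,0,6]]]}}

```text
clock: 17.45
position: [0.6291, -0.2054, 0.2041]
tool_rot: [3.141, 0.0, 2.472]
force: [-0.5, 4.2, 5.2]
grip_width: 0.0109
```

Call:
{"api": "servo_tool", "payload": {"rows": [[[0,0,0,0,0,6],[0,0,0,0,0,6],[0,0,0,0,0,6],[0,0,0,0,0,6],[0,0,0,0,0,6]]]}}

```text
clock: 18.08
position: [0.6297, -0.2049, 0.2041]
tool_rot: [3.14, -0.0, 1.949]
force: [3.8, 3.6, 3.2]
grip_width: 0.0112
```

Call:
{"api": "servo_tool", "payload": {"rows": [[[0,0,0,0,0,0],[0,0,0,0,0,0]]]}}

```text
clock: 18.32
position: [0.6297, -0.2049, 0.2041]
tool_rot: [3.14, -0.0, 1.954]
force: [2.7, 5.9, 4.1]
grip_width: 0.0113
```

Call:
{"api": "servo_tool", "payload": {"rows": [[[0,0,0,0,0,0],[0,0,0,0,0,0],[0,0,0,0,0,0],[0,0,0,0,0,0]]], "grip": 0.2}}

```text
clock: 18.82
position: [0.6287, -0.206, 0.2037]
tool_rot: [-3.141, 0.0, 1.952]
force: [0.3, -0.3, 0.1]
grip_width: 0.0515
```

Call:
{"api": "servo_tool", "payload": {"rows": [[[0,0,-2,0,0,0],[0,0,-4,0,0,0],[0,0,-4,0,0,0],[2,0,-4,0,0,0],[0,0,0,0,0,0]]]}}

```text
clock: 19.45
position: [0.6221, -0.1867, 0.3468]
tool_rot: [3.137, 0.002, 1.953]
force: [0.1, -0.3, -0.7]
grip_width: 0.0512
```

```bash
python3 - <<'E'
from h import *
grab('wrist','w9');s=bot.observe();print(s['position'],s['tool_rot'],s['force'])
grab('top','t5');crop('t5',215,100,475,250,3,'c15')
E
```

```text
[ 0.62161259 -0.18704273  0.34491224] [3.13967785e+00 8.59762068e-04 1.95238124e+00] [ 0.75845662  0.41129736 -0.06719462]
```

View pics/w9.png

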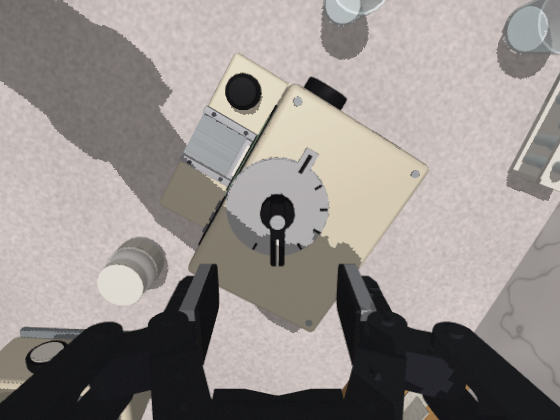

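View pics/c15.png

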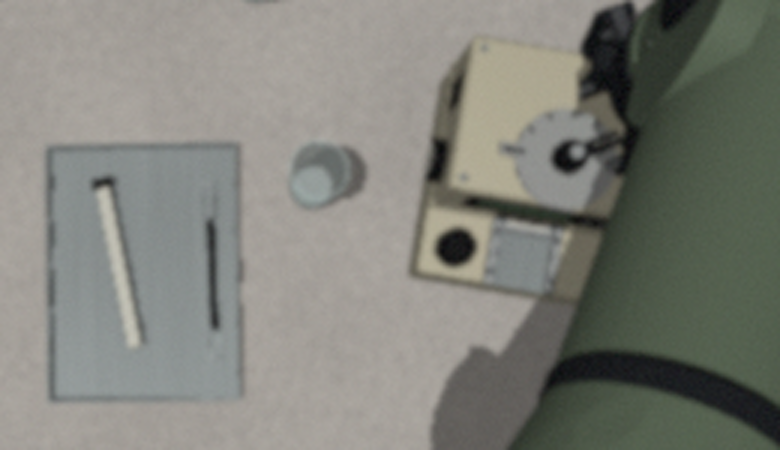

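```bash
python3 - <<'E'
from h import *
s=bot.observe();print(s['force'],s['clock'],np.abs(s['qd']).max());bot.job_done()
E
```

```text
[-0.62623667 -1.06158601 -0.37246194] 19.55 0.020512906711305512
the job is handed in; nothing more can be done
```

The meter is ready for calibration, and I handed the job in at 19.55 s of the 72 s allowed. `job_done()` gives no verdict, so these are my own last checks:

- **Stick choice:** I took the bar in the tray, 0.58 m from the base. A similar bar on the bench was 0.69 m away and was left alone.
- **Tile:** I pushed it home with the stick only. At the end the arm stopped advancing and the force rose to about 11 N. The wrist view put the tile's front edge 11.6 mm in front of the port's upper edge, against about 11 mm expected. Measured from the meter's front edge it read 52.7 mm against about 55 mm expected. That second check is looser: the edge is uncertain by about 2 mm, which is close to the 2.5 mm tolerance.
- **Stick:** it is back flat in its original place in the tray, rubber end away from the robot and well inside the walls. It did not slip in the grip.
- **Selector:** I turned it 60° clockwise, from click 3 to click 5. After release the pointer covers the fifth short line and points within about 0.01 rad of where filter five should be.
- **Bystanders and arm:** the spatula, beaker, light trap and jar looked unmoved in the last pictures, and the dish in the one taken after I laid the stick back. I didn't measure any of them. The gripper hangs clear at 0.345 m, touching nothing.

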